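Rank palm-sugar tins by weight in a divided caddy

TASK

Three identical closed tins of palm sugar stand on the counter, and only their weight tells how much is left in each. Stand them upright in the three open cells of the caddy, one per cell and right down on the cell floors, in order of weight: the lightest next to the caddy's lidded compartment, the heaviest at the opposite end. Keep the tins upright all the way, set them down rather than dropping them, and leave the spatula, bowl and ladle where they are.

Things in the scene. Friction and masses are not known exactly. Their poses are not given: they have to be found in the camera images.
- tin_a: Plain closed steel tin, 58 x 58 mm in plan, 150 mm tall (fixed slip lid, top 20 mm: 60 x 60). Starts upright on the counter. Origin: centre of the underside; z up, x and y square to its sides. The three look alike; a hidden solid cake of sugar lies loose in each: one weighs in all about 135 g, one 290 g, one 500 g (each within 10 %); which is which changes every time.
- tin_b: Plain closed steel tin, 58 x 58 mm in plan, 150 mm tall (fixed slip lid, top 20 mm: 60 x 60). Starts upright on the counter. Origin: centre of the underside; z up, x and y square to its sides. The three look alike; a hidden solid cake of sugar lies loose in each: one weighs in all about 135 g, one 290 g, one 500 g (each within 10 %); which is which changes every time.
- tin_c: Plain closed steel tin, 58 x 58 mm in plan, 150 mm tall (fixed slip lid, top 20 mm: 60 x 60). Starts upright on the counter. Origin: centre of the underside; z up, x and y square to its sides. The three look alike; a hidden solid cake of sugar lies loose in each: one weighs in all about 135 g, one 290 g, one 500 g (each within 10 %); which is which changes every time.
- caddy: White plastic caddy fixed to the counter at any yaw. Three open cells in a row along x: 66 x 66 mm inside, 71 mm pitch, walls 5 mm thick and 70 mm high, floor at 5 mm. Past the -x cell is a compartment with a shut flip-top lid (79 mm high, to x = -171 mm); not to be opened. 76 mm wide. Origin: on the counter under the middle cell; x runs along the row away from the lid, z up.
- cell_by_lid (a point): Centre of the floor of the cell next to the lidded compartment (x = -71 mm in the caddy's frame, 5 mm above the counter); for the lightest tin. Axes as the caddy's.
- cell_middle (a point): Centre of the floor of the middle cell, 5 mm above the counter; for the tin of middle weight. Axes as the caddy's.
- cell_far (a point): Centre of the floor of the cell at the end away from the lidded compartment (x = +71 mm in the caddy's frame, 5 mm above the counter); for the heaviest tin. Axes as the caddy's.
- spatula: Bystander: silicone spatula lying flat along its x axis, 272 mm long, up to 60 mm wide and 12 mm high; origin under it, 152 mm from the blade's tip (+x) and 120 mm from the handle's end.
- bowl: Bystander: white ceramic bowl, 150 mm across and 60 mm high; origin at the centre of its underside.
- ladle: Bystander: steel ladle lying on the counter; cup 88 mm across and 32 mm high with the origin below its centre, handle along -x, reaching 245 mm from the origin.

How it is judged:
At the end, for the whole second after the job is handed in: Every tin at rest upright (0.1 rad) in its own cell, within 6 mm of the floor and 10 mm of the centre; by weight borne on the caddy: under 2.0 N by the lid, 2.0-3.8 N in the middle, over 3.8 N at the far end. Spatula, bowl, ladle within 20 mm of their starts (((horizontal distance between tin_a and cell_by_lid below 0.01 m and z of tin_a in the frame of cell_by_lid below 0.006 m and contact force between tin_a and caddy between 0.6 and 2 N) or (horizontal distance between tin_a and cell_middle below 0.01 m and z of tin_a in the frame of cell_middle below 0.006 m and contact force between tin_a and caddy between 2 and 3.8 N) or (horizontal distance between tin_a and cell_far below 0.01 m and z of tin_a in the frame of cell_far below 0.006 m and contact force between tin_a and caddy between 3.8 and 9 N)) and angle between each of tin_a, tin_b, tin_c's own z axis and vertical below 0.1 rad and linear speed of each of tin_a, tin_b, tin_c below 0.02 m/s and ((horizontal distance between tin_b and cell_by_lid below 0.01 m and z of tin_b in the frame of cell_by_lid below 0.006 m and contact force between tin_b and caddy between 0.6 and 2 N) or (horizontal distance between tin_b and cell_middle below 0.01 m and z of tin_b in the frame of cell_middle below 0.006 m and contact force between tin_b and caddy between 2 and 3.8 N) or (horizontal distance between tin_b and cell_far below 0.01 m and z of tin_b in the frame of cell_far below 0.006 m and contact force between tin_b and caddy between 3.8 and 9 N)) and ((horizontal distance between tin_c and cell_by_lid below 0.01 m and z of tin_c in the frame of cell_by_lid below 0.006 m and contact force between tin_c and caddy between 0.6 and 2 N) or (horizontal distance between tin_c and cell_middle below 0.01 m and z of tin_c in the frame of cell_middle below 0.006 m and contact force between tin_c and caddy between 2 and 3.8 N) or (horizontal distance between tin_c and cell_far below 0.01 m and z of tin_c in the frame of cell_far below 0.006 m and contact force between tin_c and caddy between 3.8 and 9 N)) and distance of each of spatula, bowl, ladle from where it was at the start of the episode below 0.02 m); the robot touches nothing.
It fails at once if a tin tipped more than 35 degrees (angle between any of tin_a, tin_b, tin_c's own z axis and vertical above 0.61 rad).
It fails at once if a tin dropped (falling freely faster than 0.6 m/s, about 20 mm of fall) ((contact force between tin_a and the fingers below 0.05 N and contact force between tin_a and the arm below 0.05 N and linear speed of tin_a above 0.6 m/s) or (contact force between tin_b and the fingers below 0.05 N and contact force between tin_b and the arm below 0.05 N and linear speed of tin_b above 0.6 m/s) or (contact force between tin_c and the fingers below 0.05 N and contact force between tin_c and the arm below 0.05 N and linear speed of tin_c above 0.6 m/s)).
It fails at once if the spatula, bowl or ladle shifted more than 20 mm (distance of any of spatula, bowl, ladle from where it was at the start of the episode above 0.02 m).
It also fails if it takes over 70 s, if anything falls off the work surface, if the arm or the gripper's body presses on something with over 40 N, if the wrist force passes 120 N, or if a joint passes its speed limit or range.

ROBOT

A 6-joint arm with a two-finger parallel gripper is mounted at the origin on the work surface. World frame = base frame: x ahead of the robot, y to its left, z up, the work surface at z = 0. Lengths are in m, angles in rad, forces in N, time in s.
With the tool pointing down it reaches from about 0.35 to 0.85 m from the base axis. Payload 8.1 kg.
Tool frame: the origin (TCP) lies between the finger pads; the fingertips stand 25 mm ahead of it and the grasp point (between the pads) lies 6 mm ahead of it (robot.tip_extent is the distance from the TCP to the fingertips, in m); z points along the fingers, y is the direction in which the jaws open and shut (so a half turn about z gives the same grasp; the last joint's range is limited). The gripper opens to 93 mm and grips with 3 to 60 N. Pads are 15 mm wide; open, the fingers measure 128 mm over their backs; the gripper's body (75 mm by 188 mm) begins 65 mm behind the grasp point.
Start: joints at [-0.085, 0.13, 1.488, -0, 1.523, -0.085], TCP at [0.6, 0, 0.244] pointing down, gripper open.
Joint ranges: [-2.96, 2.96], [-0.89, 2.26], [0.02, 2.5], [-1.34, 4.48], [0, 2.73], [-2.66, 2.66]. Speed limits (rad/s): [2.39, 2.39, 2.79, 3.14, 3.14, 3.14].

INTERFACE

Orientations are given as a rotation vector (axis times angle).
In Python, from plant import robot gives the robot as it stands.
- The arm moves only by the tool drive_tool, never from a script. Its argument "increments" is a list of rows, each a list of 7 numbers: the closure, from 0 (fully open) to 1 (shut), then the shift along the world's x, y, z in units of 25 mm (1.0 is 25 mm), then the turn, a rotation vector about the world's x, y, z in rad. In form: [[gripper, dx, dy, dz, rx, ry, rz], ...]. A call has 1 to 20 rows; each row is the pose to reach, as a shift and turn from the pose commanded when the call began; what a row does not reach only later rows make up. A row lasts 1/12 s, in which the tool goes at most 41.7 mm and 7.16 degrees, less where a joint would pass 70% of its speed; a pose out of reach is approached as far as the arm can. A call with a gripper value outside its range is refused whole. The fingers move at their own pace and stop on an object; "squeeze" is the grip in N (left out, the last holds). Time passes only in rows, so rows that repeat a pose let the fingers close. It gives the time, the measured TCP pose, the force and the opening at its end, in the units of the state.
- robot.read_state(): the state, without advancing time (a new reading comes with each control period).
- robot.read_camera(name): name is "scene" or "side" or "wrist"; returns a dict with "image" (480x640x3 uint8, red, green, blue), "fx", "fy", "cx", "cy" (pixels), "T" (4x4, takes a point from camera to world coordinates); the wrist camera has in their place "mount" (4x4, takes a point from camera to tool coordinates, whose origin is the TCP and whose axes are the flange's). Camera axes: x right, y down, z forward; pixel columns grow to the right and rows downward; lengths in m; the calibration is good to about 2 mm. A picture is of the moment at which its call begins: read the wrist's pose just before it. There is no depth.
- robot.close_job(): hands the job in, once; it reports no verdict.
The state is a dict: "t": time; "q": joint angles; "dq": joint speeds; "joint_torque": joint torques, N m; "tool_pos": TCP position; "orientation": TCP orientation; "force": force on the tool from outside, world axes, zero at the start; "wrist_torque": the same for the moment, N m; "opening": finger opening in m.
Only numpy, scipy, OpenCV 4.12 (cv2) and the standard library are available. Lean on these libraries where they do the work, as an engineer would, in place of code of your own. Each camera call takes 0.05 s, during which the arm holds its last target.

## Working session

There is one attempt and no reset: what is moved stays moved. The work goes in short steps, Python scripts to look and compute and a tool call to move; the robot and the scene stay as the last step left them, time stands still between calls to the robot, and variables do not carry over. Pictures are saved under pics/ and viewed, and the job is handed in when it is done.

Besides the shell and the picture viewer there is one more tool, called after "Request:" as name(argument=value, ...) on one line, values as JSON. drive_tool: Moves the arm, as the interface text tells. Its arguments: {"type":"object","properties":{"increments":{"type":"array"},"squeeze":{"type":"number"}},"required":["increments"]}

```bash
ls; mkdir -p pics; python3 - <<'E'
from plant import robot
import cv2,numpy as np
print(robot.read_state(), robot.tip_extent)
for n in ["scene","side","wrist"]:
    c=robot.read_camera(n); cv2.imwrite(f"pics/{n}0.png",c["image"][:,:,::-1])
    print(n,c["fx"],c["fy"],c["cx"],c["cy"]); print(np.round(c.get("T",c.get("mount")),4).tolist())
E
```

```text
pics
{'t': 0.0, 'q': array([-8.53805945e-02,  1.31160480e-01,  1.48927247e+00, -2.21265728e-05,
        1.52299039e+00, -8.53753596e-02]), 'dq': array([-0.00034158,  0.00157885, -0.00020196, -0.00050539,  0.00069813,
        0.00125055]), 'joint_torque': array([-1.61290725e-03, -5.59853125e+01, -4.91755986e+01,  7.67333270e-02,
        3.59135563e-02, -2.97389461e-04]), 'tool_pos': array([5.99479218e-01, 7.07403125e-05, 2.42591552e-01]), 'orientation': array([-2.22046569e+00, -2.22045646e+00,  1.87830467e-03]), 'force': array([-0.52427478,  1.18850588,  0.34891492]), 'wrist_torque': array([0.02526325, 0.01205302, 0.02941154]), 'opening': 0.0928233551136499} 0.025
scene 458.95062457489337 458.95062457489337 321.6389853996819 243.47550945024634
[[0.2822, 0.7737, -0.5672, 1.2128], [0.9593, -0.2231, 0.173, -0.1858], [0.0072, -0.5929, -0.8052, 0.9176], [0.0, 0.0, 0.0, 1.0]]
side 497.68568526699863 497.68568526699863 318.93981610790263 245.40333023671724
[[-0.7598, -0.3874, 0.5221, -0.1868], [-0.6502, 0.449, -0.613, 0.9514], [0.003, -0.8052, -0.593, 0.9368], [0.0, 0.0, 0.0, 1.0]]
wrist 357.44969417130903 357.44969417130903 322.96360487907515 236.3974399880875
[[0.0002, -0.9674, -0.2533, 0.0697], [1.0, 0.0003, -0.0004, 0.0001], [0.0004, -0.2533, 0.9674, -0.1411], [0.0, 0.0, 0.0, 1.0]]
```

View pics/scene0.png

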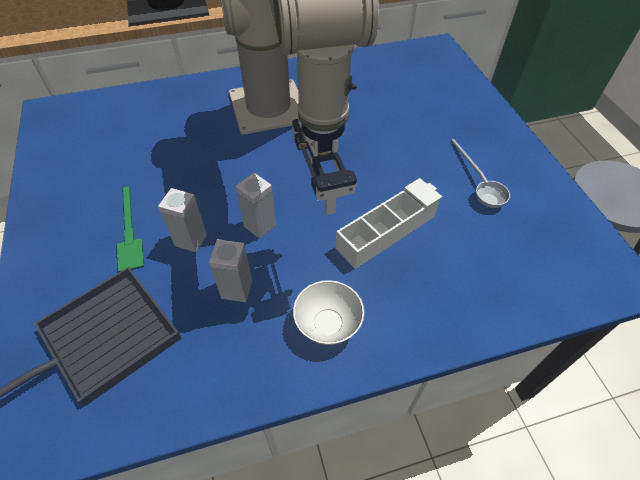

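View pics/side0.png

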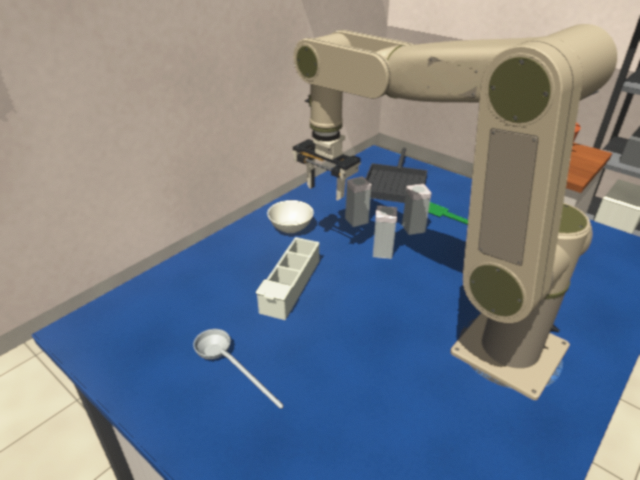

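View pics/wrist0.png

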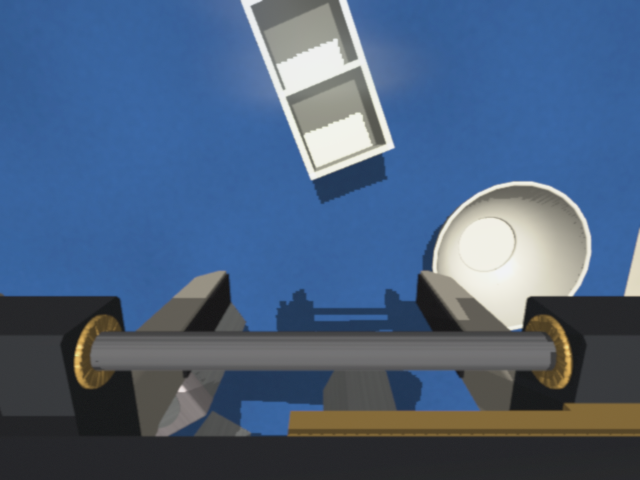

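The scene view shows three grey tins with tops near (178,199), (254,187) and (228,252). The caddy runs from (350,243) to its lid at (425,190), and the bowl is near (328,312). I'll enlarge the crops to get corner positions.

```bash
python3 - <<'E'
import cv2,numpy as np
a=cv2.imread("pics/scene0.png")
cv2.imwrite("pics/s1.png",cv2.resize(a[160:310,150:290],None,fx=5,fy=4,interpolation=cv2.INTER_CUBIC))
cv2.imwrite("pics/s2.png",cv2.resize(a[170:280,320:460],None,fx=5,fy=5,interpolation=cv2.INTER_CUBIC))
b=cv2.imread("pics/side0.png")
cv2.imwrite("pics/s3.png",cv2.resize(b[170:270,335:440],None,fx=6,fy=6,interpolation=cv2.INTER_CUBIC))
E
```

```text
(no output)
```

View pics/s1.png

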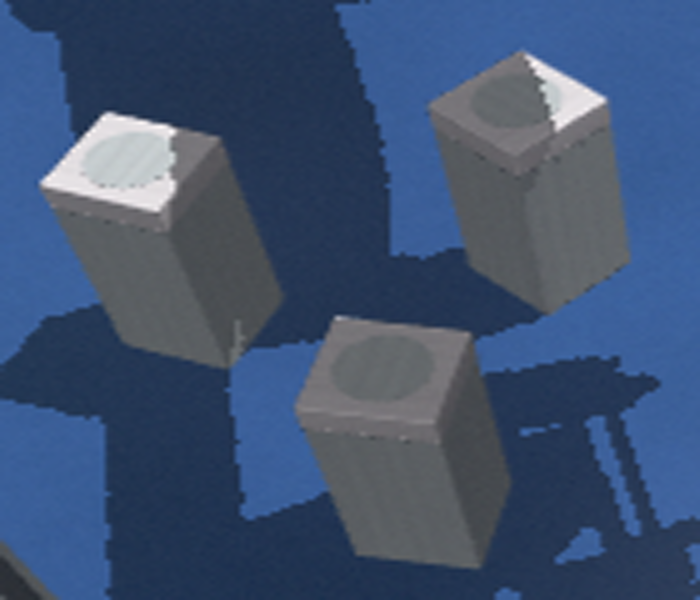

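View pics/s2.png

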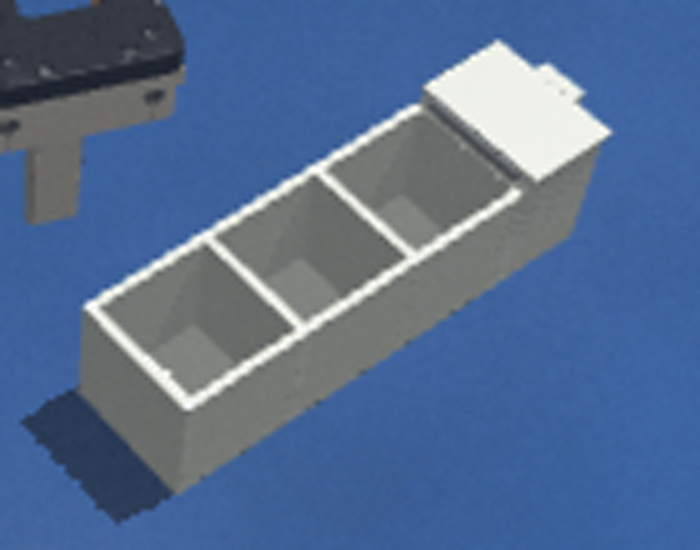

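View pics/s3.png

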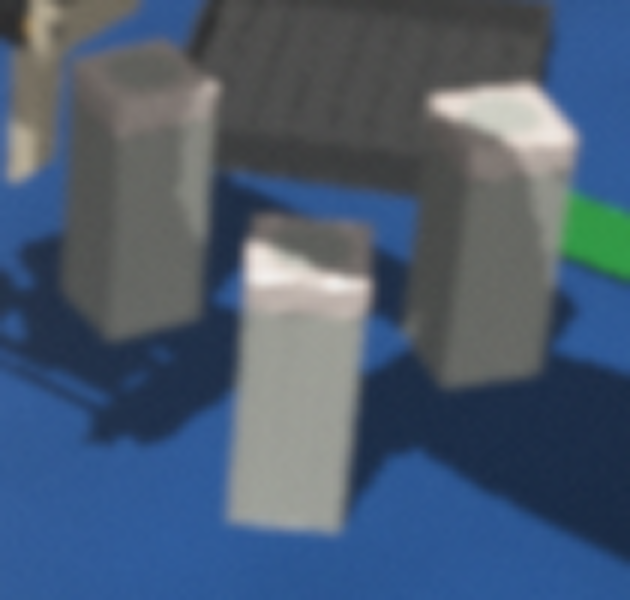

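```bash
cat > h.py <<'E'
import numpy as np, cv2
def cast(c,uv,z,T=None):
    T=c["T"] if T is None else T
    uv=np.atleast_2d(uv).astype(float)
    d=np.c_[(uv[:,0]-c["cx"])/c["fx"],(uv[:,1]-c["cy"])/c["fy"],np.ones(len(uv))]@T[:3,:3].T
    o=T[:3,3]; return o+d*((z-o[2])/d[:,2])[:,None]
def rep(n,P):
    L=np.linalg.norm(P-np.roll(P,-1,0),axis=1); d=P[1]-P[0]; e=P[2]-P[3]; f=d+e
    g=P[2]-P[1]+P[3]-P[0]
    print(n,"c",np.round(P.mean(0),4),"sides",np.round(L,4),"yaw01",np.degrees(np.arctan2(f[1],f[0])).round(1),"yaw12",np.degrees(np.arctan2(g[1],g[0])).round(1))
E
python3 - <<'E'
from h import *
from plant import robot
c=robot.read_camera("scene"); s=robot.read_camera("side")
f=lambda L:np.array(L)/[5,4]+[150,160]
for n,L in dict(T1=[(108,112),(222,140),(165,213),(42,184)],T2=[(523,50),(607,102),(520,158),(430,105)],T3=[(338,318),(472,332),(438,418),(297,405)]).items():
    rep(n,cast(c,f(L),.15))
C=np.array([(87,305),(188,408),(522,190),(425,104)])/5+[320,170]
P=cast(c,C,.07);rep("caddy",P);print(P.round(4))
B=np.array([(178,493),(570,237)])/5+[320,170]; print("base",cast(c,B,0).round(4))
g=lambda L:np.array(L)/6+[335,170]
for n,L in dict(T1=[(428,97),(532,83),(577,138),(475,150)],T3=[(75,68),(165,40),(218,82),(118,103)],T2=[(252,215),(372,225),(372,283),(245,270)]).items():
    rep(n+"side",cast(s,g(L),.15))
# bowl etc
print("bowl",cast(c,[[328,322],[294,305],[364,312]],.06).round(3))
print("ladle",cast(c,[[490,195],[453,141]],.02).round(3)); print("spat",cast(c,[[127,187],[130,270],[117,240],[143,263]],.01).round(3))
print("pan",cast(c,[[37,325],[127,270],[180,335],[82,403],[56,365],[0,395]],.02).round(3))
E
```

```text
T1 c [ 0.4687 -0.2968  0.15  ] sides [0.0591 0.0559 0.0613 0.0573] yaw01 53.4 yaw12 -34.2
T2 c [ 0.4722 -0.1232  0.15  ] sides [0.0589 0.0561 0.06   0.0587] yaw01 30.3 yaw12 -56.9
T3 c [ 0.6391 -0.2124  0.15  ] sides [0.0574 0.0543 0.0581 0.0556] yaw01 65.5 yaw12 -25.5
caddy c [0.5875 0.1552 0.07  ] sides [0.0739 0.2139 0.07   0.2152] yaw01 20.2 yaw12 110.9
[[0.5912 0.0419 0.07  ]
 [0.6603 0.0681 0.07  ]
 [0.5822 0.2672 0.07  ]
 [0.5163 0.2436 0.07  ]]
base [[0.6604 0.0682 0.    ]
 [0.5667 0.3154 0.    ]]
T1side c [ 0.4611 -0.2934  0.15  ] sides [0.0598 0.0594 0.0563 0.0573] yaw01 -125.6 yaw12 145.5
T3side c [ 0.6317 -0.2075  0.15  ] sides [0.0597 0.0528 0.0593 0.0431] yaw01 -112.2 yaw12 159.2
T2side c [ 0.4651 -0.1206  0.15  ] sides [0.0594 0.053  0.0612 0.0511] yaw01 -149.2 yaw12 122.4
bowl [[ 0.805 -0.046  0.06 ]
 [ 0.747 -0.103  0.06 ]
 [ 0.804  0.033  0.06 ]]
ladle [[0.551 0.479 0.02 ]
 [0.331 0.48  0.02 ]]
spat [[ 0.248 -0.441  0.01 ]
 [ 0.523 -0.445  0.01 ]
 [ 0.424 -0.472  0.01 ]
 [ 0.511 -0.414  0.01 ]]
pan [[ 0.62  -0.639  0.02 ]
 [ 0.529 -0.449  0.02 ]
 [ 0.728 -0.348  0.02 ]
 [ 0.819 -0.544  0.02 ]
 [ 0.725 -0.596  0.02 ]
 [ 0.758 -0.697  0.02 ]]
```

Request:
drive_tool(increments=[[0,0,4,4,0,0,0],[0,0,4,4,0,0,0],[0,0,4,4,0,0,0],[0,0,4,4,0,0,0],[0,0,4,4,0,0,0],[0,0,4,4,0,0,0],[0,0,4,4,0,0,0]])

```text
t: 0.83
tool_pos: [0.5996, 0.0992, 0.3418]
orientation: [-2.221, -2.22, 0.003]
force: [1.1, -0.1, -0.2]
opening: 0.0929
```

```bash
cat >> h.py <<'E'
def wT(st,c):
    T=np.eye(4); T[:3,:3]=cv2.Rodrigues(np.array(st["orientation"]))[0]; T[:3,3]=st["tool_pos"]; return T@c["mount"]
def snap(name):
    from plant import robot; import pickle
    st=robot.read_state(); c=robot.read_camera("wrist"); cv2.imwrite(f"pics/{name}.png",c["image"][:,:,::-1])
    pickle.dump((st,c),open(f"pics/{name}.pkl","wb")); print(st["t"],st["tool_pos"].round(4),st["orientation"].round(4),st["force"].round(2),np.abs(st["dq"]).max().round(4))
E
python3 -c "
from h import *
snap('w1')"
```

```text
0.8333 [0.5996 0.0992 0.3418] [-2.2209 -2.2203  0.0034] [ 1.08 -0.13 -0.2 ] 0.0172
```

View pics/w1.png

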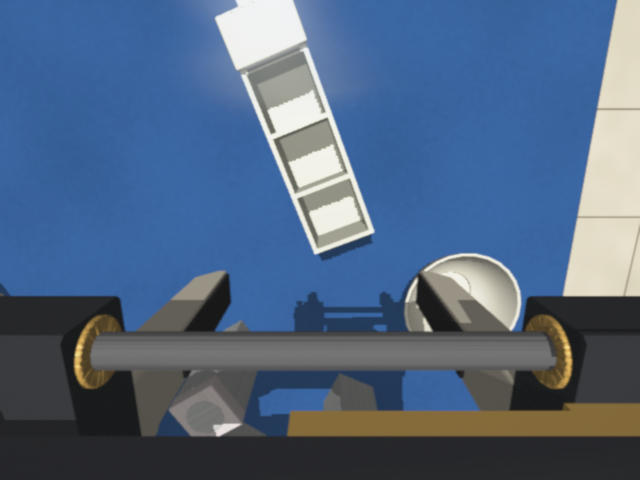

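Request:
drive_tool(increments=[[0,-2.4,-14.4,0,0,0,0],[0,-2.4,-14.4,0,0,0,0],[0,-2.4,-14.4,0,0,0,0],[0,-2.4,-14.4,0,0,0,0],[0,-2.4,-14.4,0,0,0,0],[0,-2.4,-14.4,0,0,0,0],[0,-2.4,-14.4,0,0,0,0],[0,-2.4,-14.4,0,0,0,0],[0,-2.4,-14.4,0,0,0,0],[0,-2.4,-14.4,0,0,0,0],[0,-2.4,-14.4,0,0,0,0],[0,-2.4,-14.4,0,0,0,0],[0,-2.4,-14.4,0,0,0,0]])

```text
t: 1.97
tool_pos: [0.5398, -0.2593, 0.3429]
orientation: [-2.22, -2.221, 0.0]
force: [1.2, 0.8, -0.2]
opening: 0.0933
```

```bash
python3 -c "
from h import *
snap('w2')
from plant import robot
F=[]
for i in range(16):
    robot.read_camera('wrist'); F.append(robot.read_state()['force'])
F=np.array(F);print(F.mean(0),F.std(0))"
```

```text
1.9667 [ 0.5398 -0.2593  0.3429] [-2.2201 -2.2209  0.    ] [ 1.18  0.77 -0.22] 0.0179
[ 0.27992156  0.09131866 -0.19472524] [0.42529882 0.45866747 0.5182451 ]
```

View pics/w2.png

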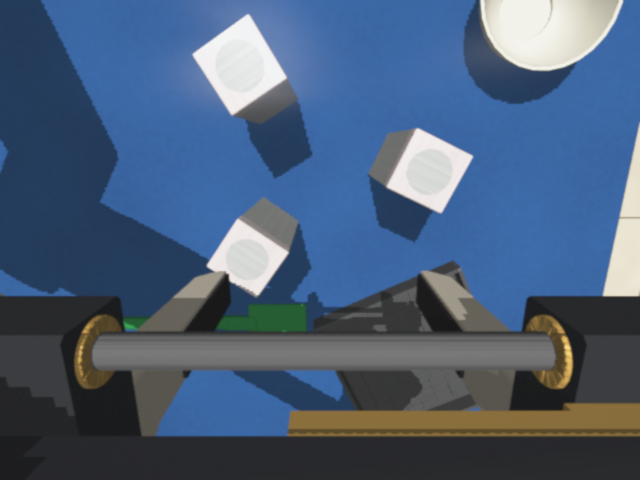

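The wrist view shows bright tin tops at about (240,65), (430,170) and (248,258). In the previous frame, the caddy rim runs from (241,73)/(306,48) to (316,253)/(373,234). Next I'll fit rectangles to these masks.

```bash
python3 - <<'E'
from h import *
import pickle
st,c=pickle.load(open("pics/w2.pkl","rb")); T=wT(st,c)
im=c["image"]; m=(im.min(2)>130).astype(np.uint8); m[300:]=0
m=cv2.morphologyEx(m,cv2.MORPH_CLOSE,np.ones((3,3)))
k,_=cv2.findContours(m,cv2.RETR_EXTERNAL,cv2.CHAIN_APPROX_NONE)
for q in k:
    if not 1500<cv2.contourArea(q)<8000: continue
    uv=q[:,0].astype(float); 
    if uv[:,0].max()>600: continue
    P=cast(c,uv,.15,T)
    r=cv2.minAreaRect((P[:,:2]*1000).astype(np.float32)); print("px",uv.mean(0).round(),"c",np.round(r[0],1),"size",np.round(r[1],1),"ang",round(r[2],1))
st,c=pickle.load(open("pics/w1.pkl","rb")); T=wT(st,c)
im=c["image"]
cv2.imwrite("pics/w1c.png",cv2.resize(im[0:270,200:400,::-1],None,fx=3,fy=2.2,interpolation=cv2.INTER_CUBIC))
hsv=cv2.cvtColor(im,cv2.COLOR_RGB2HSV); m=((hsv[...,1]<80)&(hsv[...,2]>60)).astype(np.uint8); m[265:]=0;m[:,400:]=0;m[:,:200]=0
k,_=cv2.findContours(m,cv2.RETR_EXTERNAL,cv2.CHAIN_APPROX_NONE); q=max(k,key=cv2.contourArea)[:,0].astype(float)
P=cast(c,q,.07,T)[:,:2]*1000
P2=P[(P[:,1]<235)]
r=cv2.minAreaRect(P2.astype(np.float32)); print("caddy",np.round(r[0],1),np.round(r[1],1),round(r[2],1)); print(cv2.boxPoints(r).round(1))
E
```

```text
px [232. 266.] c [ 450.7 -316.5] size [112.3  63.7] ang 50.1
px [429. 170.] c [ 636.8 -214.6] size [59.8 60.8] ang 64.9
px [240.  65.] c [ 467.9 -125.6] size [60.5 60. ] ang 31.8
caddy [586.4 149.9] [ 78.4 212. ] 21.1
[[511.6 234.6]
 [588.1  36.9]
 [661.2  65.2]
 [584.7 262.9]]
```

View pics/w1c.png

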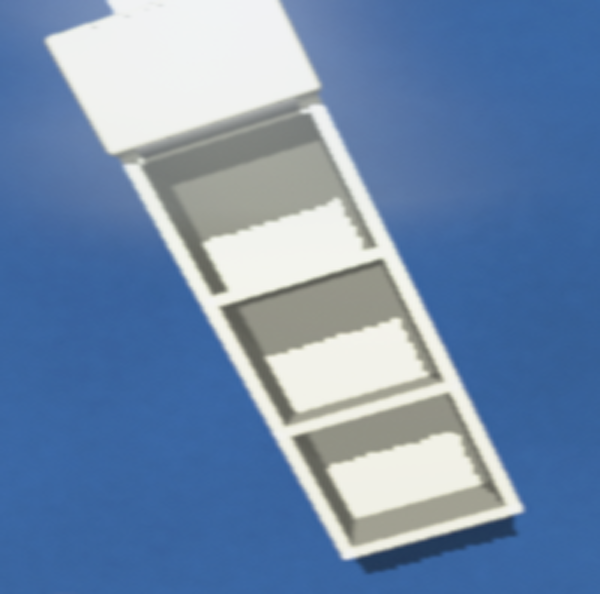

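```bash
python3 - <<'E'
from h import *
import pickle
st,c=pickle.load(open("pics/w1.pkl","rb")); T=wT(st,c)
f=lambda L:np.array(L)/[3,2.2]+[200,0]
d=cast(c,f([(218,300),(383,250),(452,386),(288,430)]),.07,T); print(d.round(4),d.mean(0))
rep("w1",d)
e=cast(c,f([(345,559),(523,510),(324,103),(124,159)]),.07,T);print(e.round(4)); rep('o',e)
st,c=pickle.load(open("pics/w2.pkl","rb")); T=wT(st,c)
rep("T1",cast(c,[(208,266),(245,219),(290,252),(257,297)],.15,T))
rep("T2",cast(c,[(193,54),(248,15),(288,77),(233,116)],.15,T))
rep("T3",cast(c,[(416,128),(472,157),(441,213),(387,182)],.15,T))
cv2.imwrite("pics/w2c.png",cv2.resize(c["image"][200:310,190:310,::-1],None,fx=5,fy=5,interpolation=cv2.INTER_CUBIC))
E
```

```text
[[0.5429 0.1757 0.07  ]
 [0.604  0.1997 0.07  ]
 [0.6305 0.1327 0.07  ]
 [0.5676 0.1097 0.07  ]] [0.58628484 0.15443373 0.07      ]
w1 c [0.5863 0.1544 0.07  ] sides [0.0657 0.072  0.067  0.0705] yaw01 20.7 yaw12 -68.9
[[0.5893 0.0385 0.07  ]
 [0.66   0.0663 0.07  ]
 [0.5832 0.2661 0.07  ]
 [0.5119 0.2415 0.07  ]]
o c [0.5861 0.1531 0.07  ] sides [0.076  0.214  0.0755 0.2173] yaw01 20.2 yaw12 110.9
T1 c [ 0.468  -0.2999  0.15  ] sides [0.0615 0.0535 0.0587 0.0574] yaw01 52.2 yaw12 -36.5
T2 c [ 0.4687 -0.1258  0.15  ] sides [0.0568 0.0575 0.0591 0.059 ] yaw01 32.2 yaw12 -57.2
T3 c [ 0.6373 -0.2141  0.15  ] sides [0.0585 0.0572 0.0601 0.0536] yaw01 -27.4 yaw12 -115.5
```

View pics/w2c.png

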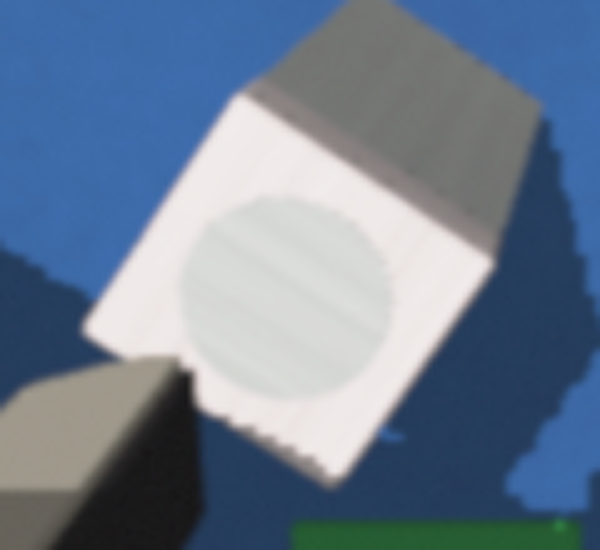

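Request:
drive_tool(increments=[[0,3.9,1.8,-4,0,0,-0.436],[0,3.9,1.8,-4,0,0,-0.436],[0,3.9,1.8,-4,0,0,-0.436],[0,3.9,1.8,-4,0,0,-0.436],[0,3.9,1.8,-4,0,0,-0.436],[0,3.9,1.8,-5,0,0,-0.436],[0,3.9,1.8,-6,0,0,-0.436],[0,3.9,1.8,-7,0,0,-0.436],[0,3.9,1.8,-8,0,0,-0.436],[0,3.9,1.8,-9,0,0,-0.436],[0,3.9,1.8,-9.4,0,0,-0.436],[0,3.9,1.8,-9.4,0,0,-0.436],[0,3.9,1.8,-9.4,0,0,-0.436]], squeeze=35)

```text
t: 3.9
tool_pos: [0.6375, -0.2154, 0.1096]
orientation: [2.649, 1.689, 0.0]
force: [0.1, 0.4, 0.1]
opening: 0.0928
```

```bash
python3 -c "
from h import *
from plant import robot
c=robot.read_camera('scene')['image'];s=robot.read_camera('side')['image']
cv2.imwrite('pics/g1.png',np.hstack([cv2.resize(c[140:320,140:320],(400,400)),cv2.resize(s[120:270,280:430],(400,400))])[:,:,::-1])"
```

```text
(no output)
```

View pics/g1.png

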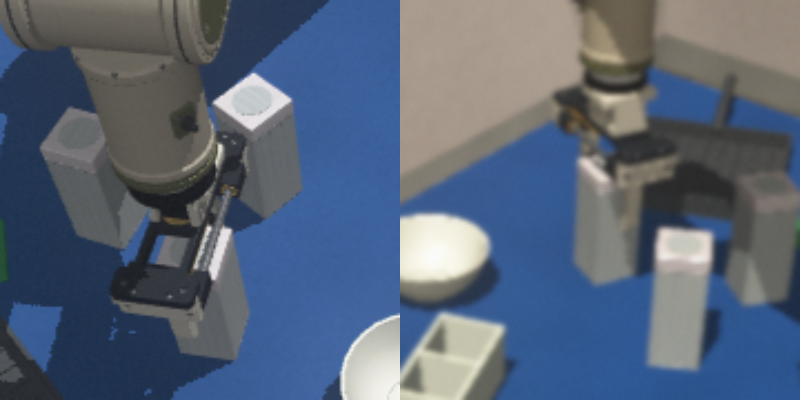

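The fingers straddle the front tin cleanly in both views. Next: close, then lift a little.

Request:
drive_tool(increments=[[1,0,0,0,0,0,0],[1,0,0,0,0,0,0],[1,0,0,0,0,0,0],[1,0,0,0,0,0,0],[1,0,0,0,0,0,0],[1,0,0,0,0,0,0],[1,0,0,0,0,0,0],[1,0,0,0,0,0,0],[1,0,0,0.2,0,0,0],[1,0,0,0.6,0,0,0],[1,0,0,1.2,0,0,0],[1,0,0,2,0,0,0],[1,0,0,3,0,0,0],[1,0,0,4,0,0,0],[1,0,0,5,0,0,0],[1,0,0,6,0,0,0],[1,0,0,7,0,0,0],[1,0,0,7,0,0,0],[1,0,0,7,0,0,0]], squeeze=35)

```text
t: 5.58
tool_pos: [0.6387, -0.2155, 0.2877]
orientation: [2.645, 1.686, 0.005]
force: [-0.3, -1.2, -2.4]
opening: 0.0583
```

```bash
cat >> h.py <<'E'
def weigh(n=12):
    from plant import robot
    F=[]
    for i in range(n):
        robot.read_camera('wrist'); s=robot.read_state(); F.append(s['force'])
    F=np.array(F);print(s["t"],s["tool_pos"].round(4),s["opening"],F.mean(0).round(2),F.std(0).round(2))
E
python3 -c "
from h import *
snap('h1');weigh()
from plant import robot
c=robot.read_camera('scene')['image'];s=robot.read_camera('side')['image']
cv2.imwrite('pics/l1.png',np.hstack([c[60:310,100:340],s[50:300,260:460]])[:,:,::-1])"
```

```text
5.5833 [ 0.6387 -0.2155  0.2877] [2.6451 1.6857 0.0054] [-0.29 -1.22 -2.36] 0.065
6.2333 [ 0.6375 -0.215   0.2835] 0.05777259177660979 [ 0.05  0.14 -1.48] [0.46 0.39 0.52]
```

View pics/l1.png

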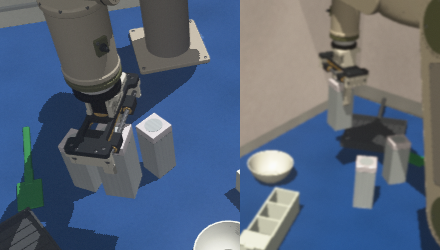

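The lifted tin reads −1.48 N against a baseline of −0.19 N. That's about 1.29 N (about 131 g), so it's the lightest and goes by the lid. The tin hangs upright. I'll carry it over beside the caddy and look again.

Request:
drive_tool(increments=[[1,0,0.4,0,0,0,0.08],[1,0,1.2,0,0,0,0.2],[1,0,2.2,0,0,0,0.3],[1,-0.1,3.3,0,0,0,0.4],[1,-0.2,4.5,0,0,0,0.5],[1,-0.3,5.7,0,0,0,0.6],[1,-0.4,6.9,0,0,0,0.7],[1,-0.5,8.1,0,0,0,0.78],[1,-0.5,9.2,0,0,0,0.8],[1,-0.5,10.1,0,0,0,0.8],[1,-0.5,10.6,0,0,0,0.8],[1,-0.5,10.7,0,0,0,0.8],[1,-0.5,10.7,0,0,0,0.8],[1,-0.5,10.7,0,0,0,0.8],[1,-0.5,10.7,0,0,0,0.8]])

```text
t: 7.58
tool_pos: [0.6252, 0.051, 0.2836]
orientation: [1.785, 2.585, -0.001]
force: [0.2, -1.2, -2.2]
opening: 0.0579
```

```bash
python3 -c "
from h import *
weigh(4)
snap('w3')"
```

```text
7.7833 [0.6251 0.0515 0.2836] 0.05764412889455506 [ 0.12  0.24 -1.78] [0.1  0.4  0.58]
7.7833 [0.6251 0.0515 0.2836] [ 1.7844e+00  2.5856e+00 -2.0000e-04] [ 0.17  0.24 -2.77] 0.0059
```

View pics/w3.png

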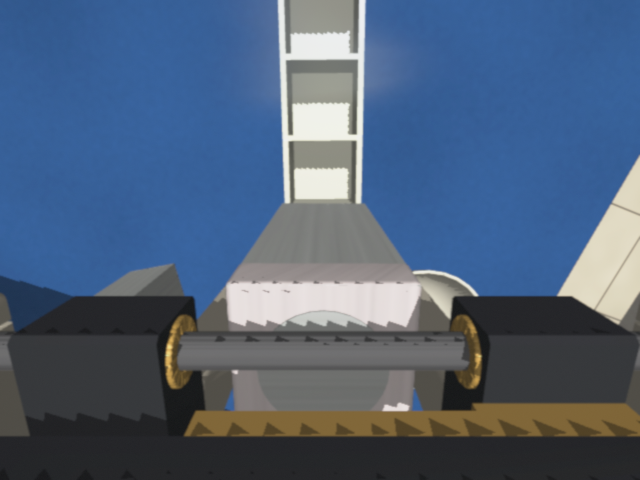

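The caddy is almost vertical in the image, with dividers at rows 57 and 137 and side walls near columns 283 and 362. I'll measure those lines with edge detection.

```bash
python3 - <<'E'
from h import *
import pickle
st,c=pickle.load(open("pics/w3.pkl","rb"))
cv2.imwrite("pics/w3c.png",cv2.resize(c["image"][0:210,260:385,::-1],None,fx=4,fy=2.8,interpolation=cv2.INTER_CUBIC))
E
```

```text
(no output)
```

View pics/w3c.png

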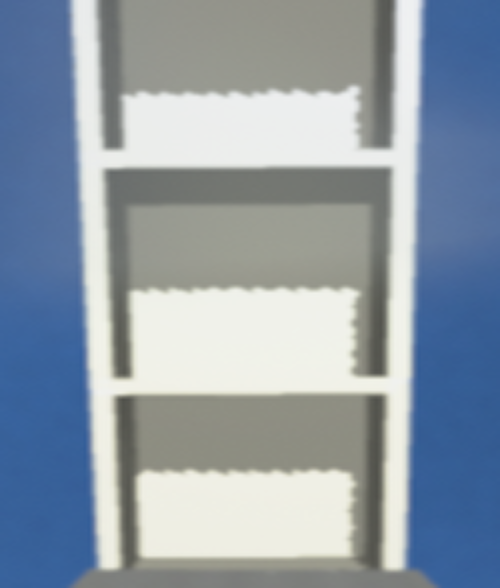

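```bash
python3 - <<'E'
from h import *
import pickle
st,c=pickle.load(open("pics/w3.pkl","rb")); T=wT(st,c)
f=lambda L:np.array(L)/[4,2.8]+[260,0]
rep("in",cast(c,f([(102,158),(394,158),(388,386),(113,386)]),.07,T))
P=cast(c,f([(79,158),(418,158),(409,386),(92,386)]),.07,T);rep("out",P);print(P.round(4))
E
```

```text
in c [0.5854 0.154  0.07  ] sides [0.0661 0.0711 0.0658 0.0711] yaw01 20.8 yaw12 -68.8
out c [0.5854 0.154  0.07  ] sides [0.0768 0.0711 0.0758 0.0711] yaw01 20.8 yaw12 -68.9
[[0.5367 0.1736 0.07  ]
 [0.6085 0.2008 0.07  ]
 [0.6337 0.1343 0.07  ]
 [0.5628 0.1074 0.07  ]]
```

```bash
python3 - <<'E'
from h import *
import pickle
st,c=pickle.load(open("pics/w3.pkl","rb")); 
print((cast(c,[(228,282),(418,282)],-.042,c["mount"])*1000).round(1))
im=c["image"];print(im[270:296:1,300].tolist())
E
```

```text
[[ 29.8 -28.2 -42. ]
 [ 29.8  28.1 -42. ]]
[[147, 140, 139], [147, 141, 139], [148, 140, 139], [147, 140, 138], [146, 139, 137], [146, 139, 137], [147, 140, 138], [148, 141, 139], [150, 142, 141], [152, 144, 142], [158, 150, 149], [173, 164, 162], [180, 170, 168], [185, 175, 174], [222, 215, 214], [230, 224, 222], [231, 224, 223], [232, 224, 223], [232, 225, 224], [232, 225, 224], [232, 225, 224], [232, 225, 224], [232, 225, 224], [232, 225, 224], [232, 225, 224], [232, 225, 224]]
```

Request:
drive_tool(increments=[[1,-0.3,0.7,0,0,0,0],[1,-0.7,1.7,0,0,0,0],[1,-1.1,2.8,0,0,0,0],[1,-1.5,3.9,0,0,0,0],[1,-1.9,5,0,0,0,0],[1,-2.3,6,0,0,0,0],[1,-2.5,6.6,0,0,0,0],[1,-2.6,6.75,0,0,0,0],[1,-2.6,6.75,-1,0,0,0],[1,-2.6,6.75,-2,0,0,0],[1,-2.6,6.75,-3,0,0,0],[1,-2.6,6.75,-3.3,0,0,0],[1,-2.6,6.75,-3.3,0,0,0],[1,-2.6,6.75,-3.3,0,0,0],[1,-2.6,6.75,-3.3,0,0,0]])

```text
t: 9.08
tool_pos: [0.5612, 0.2212, 0.2033]
orientation: [1.782, 2.585, 0.003]
force: [0.1, -0.1, -1.0]
opening: 0.0574
```

```bash
python3 -c "
from h import *
snap('w4')
from plant import robot
c=robot.read_camera('scene')['image'];s=robot.read_camera('side')['image']
cv2.imwrite('pics/p1.png',np.hstack([cv2.resize(c[110:280,300:470],(400,400)),cv2.resize(s[140:330,230:420],(400,400))])[:,:,::-1])"
```

```text
9.0833 [0.5612 0.2212 0.2033] [1.7822 2.5849 0.0035] [ 0.06 -0.1  -1.05] 0.0071
```

View pics/p1.png

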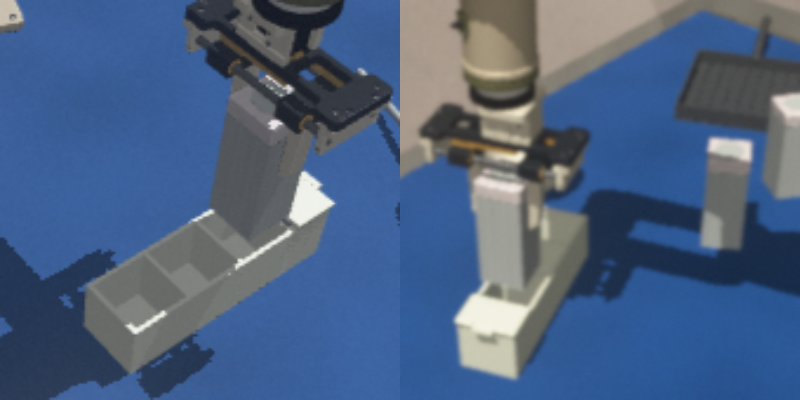

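Request:
drive_tool(increments=[[1,-0.04,-0.04,-0.5,0,0,0],[1,-0.04,-0.04,-1.2,0,0,0],[1,-0.04,-0.04,-2,0,0,0],[1,-0.04,-0.04,-2.7,0,0,0],[1,-0.04,-0.04,-3.2,0,0,0],[1,-0.04,-0.04,-3.4,0,0,0],[1,-0.04,-0.04,-3.5,0,0,0],[1,-0.04,-0.04,-3.55,0,0,0],[1,-0.04,-0.04,-3.6,0,0,0],[1,-0.04,-0.04,-3.6,0,0,0],[1,-0.04,-0.04,-3.6,0,0,0]])

```text
t: 10.15
tool_pos: [0.5587, 0.2202, 0.1136]
orientation: [-1.782, -2.587, 0.001]
force: [-10.6, -3.6, 15.9]
opening: 0.0577
```

```bash
python3 -c "
from h import *
weigh(5)"
```

```text
10.4 [0.5587 0.2202 0.1136] 0.057762396259407746 [-10.78  -3.73  15.71] [0.29 0.47 0.6 ]
```

Request:
drive_tool(increments=[[1,0,0,0.08,0,0,0],[1,0,0,0.08,0,0,0],[1,0,0,0.08,0,0,0]])

```text
t: 10.65
tool_pos: [0.5595, 0.2204, 0.1137]
orientation: [1.782, 2.586, 0.002]
force: [0.6, 0.1, 0.8]
opening: 0.0579
```

```bash
python3 -c "
from h import *
weigh(4)
from plant import robot
c=robot.read_camera('scene')['image'];s=robot.read_camera('side')['image']
cv2.imwrite('pics/p2.png',np.hstack([cv2.resize(c[110:280,300:470],(400,400)),cv2.resize(s[140:330,230:420],(400,400))])[:,:,::-1])"
```

```text
10.85 [0.5596 0.2204 0.1136] 0.05782452931443658 [0.71 0.24 2.2 ] [0.38 0.65 0.63]
```

View pics/p2.png

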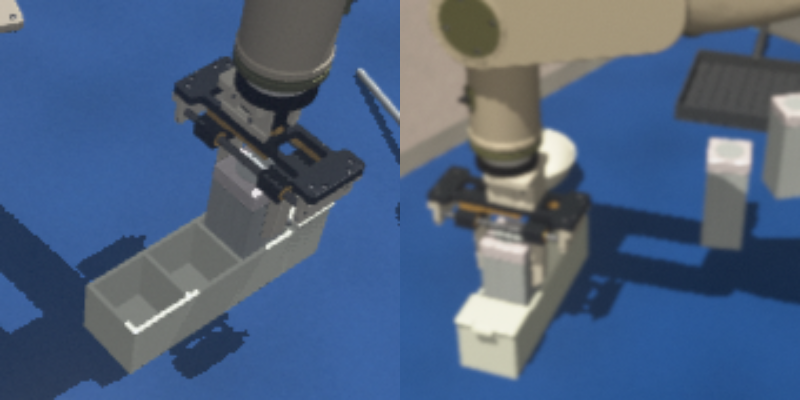

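Request:
drive_tool(increments=[[0.3,0,0,0,0,0,0],[0,0,0,0,0,0,0],[0,0,0,0,0,0,0],[0,0,0,0,0,0,0],[0,0,0,0,0,0,0],[0,0,0,1,0,0,0],[0,0,0,2,0,0,0],[0,0,0,3.5,0,0,0],[0,0,0,5,0,0,0],[0,0,0,6.4,0,0,0],[0,0,0,6.4,0,0,0]])

```text
t: 11.87
tool_pos: [0.5621, 0.2212, 0.2828]
orientation: [1.778, 2.58, 0.016]
force: [1.9, 0.3, 2.0]
opening: 0.0929
```

Request:
drive_tool(increments=[[0,-0.4,-1.5,0,0,0,0.1],[0,-0.8,-3,0,0,0,0.19],[0,-1.2,-4.5,0,0,0,0.19],[0,-1.6,-6,0,0,0,0.19],[0,-2,-7.5,0,0,0,0.19],[0,-2.4,-9,0,0,0,0.19],[0,-2.8,-10.5,0,0,0,0.19],[0,-3.2,-12,0,0,0,0.19],[0,-3.6,-13.4,0,0,0,0.19],[0,-3.68,-13.84,0,0,0,0.19],[0,-3.68,-13.84,0,0,0,0.19],[0,-3.68,-13.84,0,0,0,0.19],[0,-3.68,-13.84,-1,0,0,0.19],[0,-3.68,-13.84,-1.5,0,0,0.19],[0,-3.68,-13.84,-1.5,0,0,0.19],[0,-3.68,-13.84,-1.5,0,0,0.19]])

```text
t: 13.2
tool_pos: [0.4665, -0.1243, 0.2345]
orientation: [-1.526, -2.743, 0.0]
force: [0.4, 1.1, -0.6]
opening: 0.0931
```

```bash
python3 -c "
from h import *
weigh(6);snap('w5')
from plant import robot
c=robot.read_camera('scene')['image'];s=robot.read_camera('side')['image']
cv2.imwrite('pics/p3.png',np.hstack([cv2.resize(c[110:310,150:450],(600,400))])[:,:,::-1])"
```

```text
13.5 [ 0.4675 -0.1257  0.2366] 0.09273800371680253 [ 0.29 -0.23  0.27] [0.59 0.71 0.46]
13.5 [ 0.4675 -0.1257  0.2366] [1.5283e+00 2.7432e+00 3.0000e-04] [0.02 0.01 0.21] 0.0051
```

View pics/p3.png

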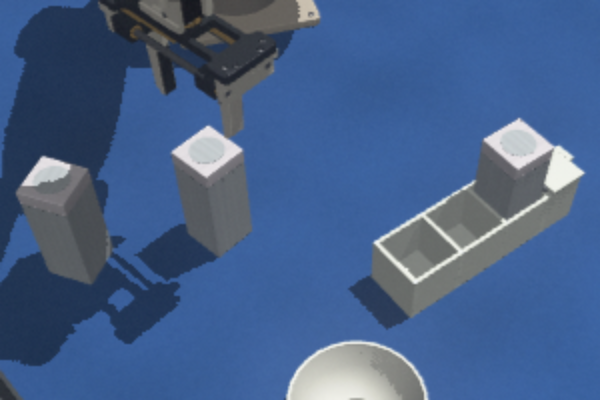

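View pics/w5.png

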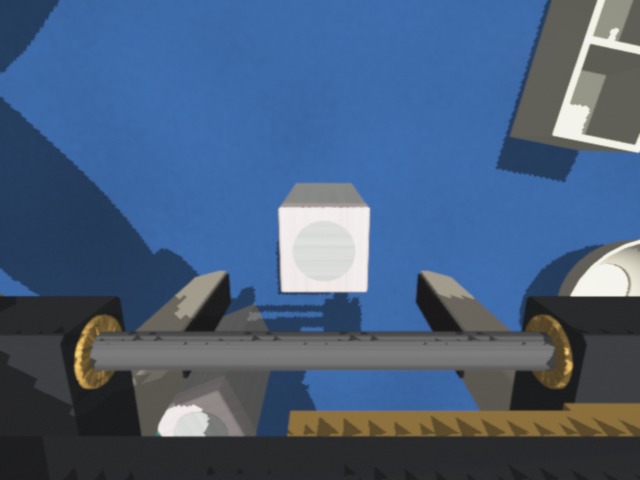

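The first tin stands in the lid cell. The second tin's top spans columns 279–369 and rows 207–292, squarely between the fingers.

```bash
python3 - <<'E'
from h import *
import pickle
st,c=pickle.load(open("pics/w5.pkl","rb")); T=wT(st,c)
rep("T2",cast(c,[(279,207),(368.5,207),(368.5,292),(279,292)],.15,T))
E
```

```text
T2 c [ 0.4678 -0.1254  0.15  ] sides [0.0577 0.0591 0.0614 0.0591] yaw01 31.8 yaw12 -58.2
```

Aligned within 0.5 mm. From TCP z = 0.2366, descending 5.1 units brings it to 0.109.

Request:
drive_tool(increments=[[0,0,0,-1,0,0,0],[0,0,0,-2,0,0,0],[0,0,0,-3,0,0,0],[0,0,0,-4,0,0,0],[0,0,0,-4.8,0,0,0],[0,0,0,-5.1,0,0,0],[0,0,0,-5.1,0,0,0],[0,0,0,-5.1,0,0,0],[0.5,0,0,-5.1,0,0,0],[1,0,0,-5.1,0,0,0],[1,0,0,-5.1,0,0,0],[1,0,0,-5.1,0,0,0],[1,0,0,-5.1,0,0,0],[1,0,0,-5.1,0,0,0],[1,0,0,-5.1,0,0,0],[1,0,0,-5.1,0,0,0]], squeeze=35)

```text
t: 14.98
tool_pos: [0.4673, -0.1257, 0.1085]
orientation: [1.529, 2.744, 0.0]
force: [2.1, 1.0, 2.8]
opening: 0.0582
```

Request:
drive_tool(increments=[[1,0,0,0.2,0,0,0],[1,0,0,0.6,0,0,0],[1,0,0,1.2,0,0,0],[1,0,0,2,0,0,0],[1,0,0,3,0,0,0],[1,0,0,4,0,0,0],[1,0,0,5,0,0,0],[1,0,0,6,0,0,0],[1,0,0,7,0,0,0],[1,0,0,7,0,0,0],[1,0,0,7,0,0,0],[1,0,0,7,0,0,0]])

```text
t: 15.98
tool_pos: [0.4663, -0.1255, 0.2814]
orientation: [-1.528, -2.742, 0.001]
force: [-1.3, -0.9, -4.8]
opening: 0.0577
```

```bash
python3 -c "
from h import *
weigh(12)
from plant import robot
c=robot.read_camera('scene')['image'];s=robot.read_camera('side')['image']
cv2.imwrite('pics/l2.png',np.hstack([c[60:310,100:340],s[50:300,260:460]])[:,:,::-1])"
```

```text
16.5833 [ 0.467  -0.1257  0.2831] 0.05773310536441971 [-0.05  0.07 -4.55] [0.78 0.6  0.57]
```

View pics/l2.png

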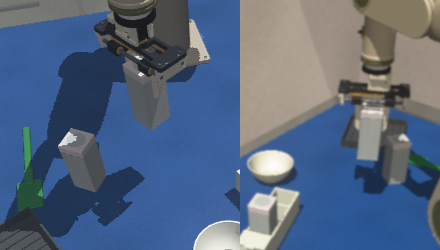

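It reads −4.55 N, about 4.5 N in all, so it's the heaviest and goes to the far cell.

Request:
drive_tool(increments=[[1,0.2,0.3,0,0,0,-0.03],[1,0.7,1,0,0,0,-0.08],[1,1.3,1.9,0,0,0,-0.13],[1,2,3,0,0,0,-0.17],[1,2.7,4.1,0,0,0,-0.19],[1,3.4,5.1,0,0,0,-0.19],[1,4.1,6.1,0,0,0,-0.19],[1,4.8,7.1,0,0,0,-0.19],[1,5.3,7.9,0,0,0,-0.19],[1,5.6,8.4,0,0,0,-0.19],[1,5.75,8.54,0,0,0,-0.19],[1,5.75,8.54,-0.5,0,0,-0.19],[1,5.75,8.54,-1.3,0,0,-0.19],[1,5.75,8.54,-2.2,0,0,-0.19],[1,5.75,8.54,-2.9,0,0,-0.19],[1,5.75,8.54,-3.2,0,0,-0.19],[1,5.75,8.54,-3.2,0,0,-0.19],[1,5.75,8.54,-3.2,0,0,-0.19],[1,5.75,8.54,-3.2,0,0,-0.19]])

```text
t: 18.27
tool_pos: [0.6115, 0.0873, 0.2047]
orientation: [1.782, 2.585, 0.002]
force: [-0.4, 1.6, -4.6]
opening: 0.0581
```

```bash
python3 -c "
from h import *
weigh(4);snap('w6')
from plant import robot
c=robot.read_camera('scene')['image'];s=robot.read_camera('side')['image']
cv2.imwrite('pics/p4.png',np.hstack([cv2.resize(c[110:280,300:470],(400,400)),cv2.resize(s[140:330,230:420],(400,400))])[:,:,::-1])"
```

```text
18.4667 [0.6115 0.0878 0.2046] 0.05772565630216739 [-0.29  0.17 -4.42] [0.3  0.51 0.62]
18.4667 [0.6115 0.0878 0.2046] [1.7816e+00 2.5854e+00 2.2000e-03] [-0.37  0.54 -5.33] 0.0056
```

View pics/p4.png

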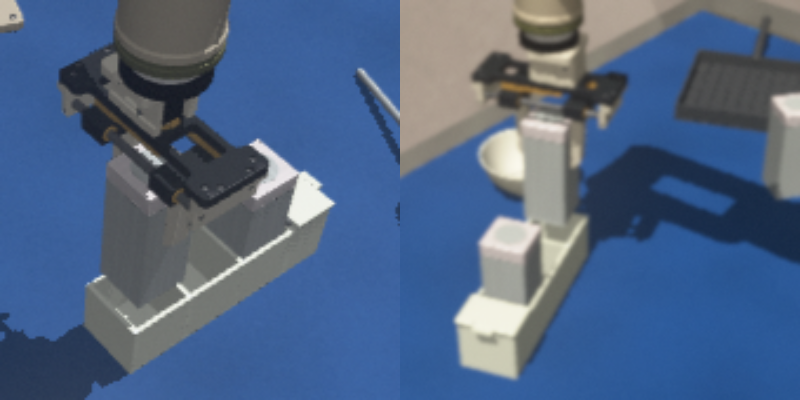

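View pics/w6.png

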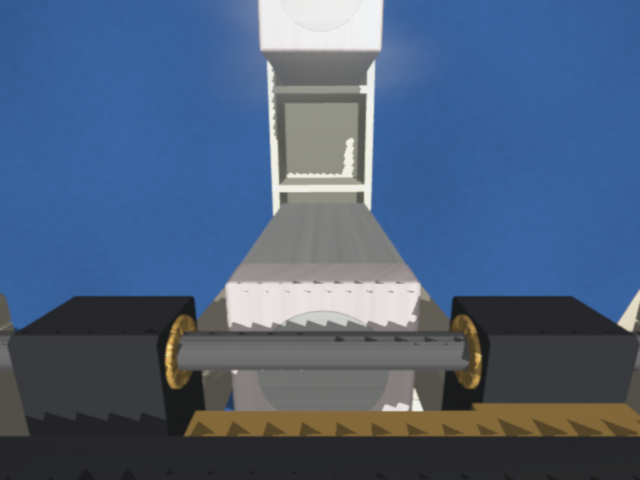

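Request:
drive_tool(increments=[[1,-0.03,0,-0.5,0,0,0],[1,-0.03,0,-1.2,0,0,0],[1,-0.03,0,-2,0,0,0],[1,-0.03,0,-2.7,0,0,0],[1,-0.03,0,-3.2,0,0,0],[1,-0.03,0,-3.4,0,0,0],[1,-0.03,0,-3.5,0,0,0],[1,-0.03,0,-3.55,0,0,0],[1,-0.03,0,-3.6,0,0,0],[1,-0.03,0,-3.6,0,0,0],[1,-0.03,0,-3.6,0,0,0]])

```text
t: 19.53
tool_pos: [0.6107, 0.0878, 0.1142]
orientation: [1.782, 2.586, 0.002]
force: [-0.3, -0.8, -4.6]
opening: 0.0579
```

```bash
python3 -c "
from h import *
weigh(5)"
```

```text
19.7833 [0.6103 0.0878 0.1136] 0.057900667415998426 [ 0.04  0.09 -4.26] [0.63 0.72 0.71]
```

Still carrying most of its weight, so it needs another 1 mm or so.

Request:
drive_tool(increments=[[1,0,0,-0.03,0,0,0],[1,0,0,-0.05,0,0,0],[1,0,0,-0.05,0,0,0],[1,0,0,-0.05,0,0,0]])

```text
t: 20.12
tool_pos: [0.6103, 0.0878, 0.1135]
orientation: [1.782, 2.586, 0.001]
force: [-4.1, 0.3, 6.1]
opening: 0.0581
```

```bash
python3 -c "
from h import *
weigh(5)"
```

```text
20.3667 [0.6104 0.0878 0.1135] 0.057743253056305205 [-4.27 -0.24  6.49] [0.19 0.38 0.38]
```

Request:
drive_tool(increments=[[0.3,0,0,0,0,0,0],[0,0,0,0,0,0,0],[0,0,0,0,0,0,0],[0,0,0,0,0,0,0],[0,0,0,0,0,0,0],[0,0,0,1,0,0,0],[0,0,0,2,0,0,0],[0,0,0,3.5,0,0,0],[0,0,0,5,0,0,0],[0,0,0,5.5,0,0,0],[0,0,0,5.5,0,0,0]])

```text
t: 21.28
tool_pos: [0.6126, 0.0879, 0.2554]
orientation: [1.779, 2.581, 0.009]
force: [0.5, -0.1, -0.7]
opening: 0.0931
```

Request:
drive_tool(increments=[[0,-0.5,-1.4,0,0,0,0.1],[0,-1,-2.8,0,0,0,0.2],[0,-1.5,-4.2,0,0,0,0.3],[0,-2,-5.6,0,0,0,0.4],[0,-2.5,-7,0,0,0,0.5],[0,-3,-8.4,0,0,0,0.56],[0,-3.5,-9.8,0,0,0,0.56],[0,-4,-11.2,0,0,0,0.56],[0,-4.5,-12.6,0,0,0,0.56],[0,-5,-14,0,0,0,0.56],[0,-5.5,-15,0,0,0,0.56],[0,-5.8,-15.5,0,0,0,0.56],[0,-5.8,-15.5,0,0,0,0.56],[0,-5.8,-15.5,0,0,0,0.56],[0,-5.8,-15.5,0,0,0,0.56],[0,-5.8,-15.5,0,0,0,0.56]])

```text
t: 22.62
tool_pos: [0.4654, -0.2985, 0.2488]
orientation: [-0.996, -2.979, -0.001]
force: [1.2, 0.4, 0.7]
opening: 0.0929
```

```bash
python3 -c "
from h import *
snap('w7'); weigh(6)"
```

```text
22.6167 [ 0.4654 -0.2985  0.2488] [-9.9620e-01 -2.9788e+00 -9.0000e-04] [1.21 0.37 0.68] 0.0056
22.9667 [ 0.4653 -0.2994  0.2495] 0.09294939399131524 [-0.22 -0.3  -0.01] [0.45 0.43 0.21]
```

View pics/w7.png

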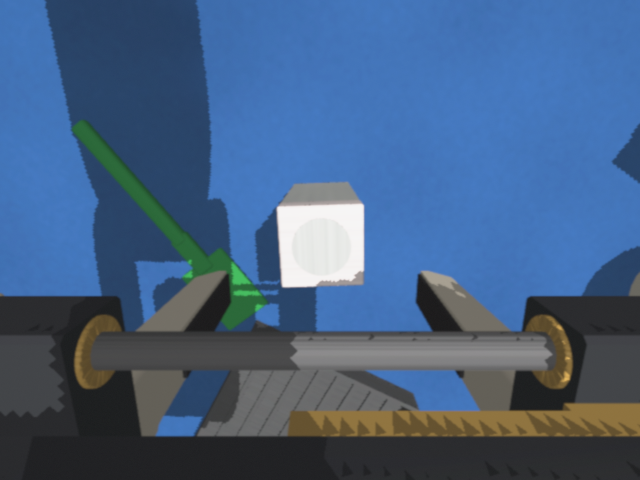

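The third tin's top has corners at about (277,205), (363,203), (364,285) and (281,288), so it's between the fingers and turned by 1–2°.

```bash
python3 - <<'E'
from h import *
import pickle
st,c=pickle.load(open("pics/w7.pkl","rb")); T=wT(st,c)
rep("T1",cast(c,[(277,205.5),(363,203),(364,285),(280.5,288)],.15,T))
o=st["orientation"];print(2*np.degrees(np.arctan2(o[1],o[0]))%180-90)
E
```

```text
T1 c [ 0.4648 -0.2999  0.15  ] sides [0.0583 0.0595 0.0602 0.0601] yaw01 55.0 yaw12 -35.5
53.01717364371069
```

Request:
drive_tool(increments=[[0,-0.02,-0.02,-1,0,0,0.03],[0,-0.02,-0.02,-2,0,0,0.03],[0,-0.02,-0.02,-3,0,0,0.03],[0,-0.02,-0.02,-4,0,0,0.03],[0,-0.02,-0.02,-5,0,0,0.03],[0,-0.02,-0.02,-5.5,0,0,0.03],[0,-0.02,-0.02,-5.62,0,0,0.03],[0,-0.02,-0.02,-5.62,0,0,0.03],[0,-0.02,-0.02,-5.62,0,0,0.03],[0.5,-0.02,-0.02,-5.62,0,0,0.03],[1,-0.02,-0.02,-5.62,0,0,0.03],[1,-0.02,-0.02,-5.62,0,0,0.03],[1,-0.02,-0.02,-5.62,0,0,0.03],[1,-0.02,-0.02,-5.62,0,0,0.03],[1,-0.02,-0.02,-5.62,0,0,0.03],[1,-0.02,-0.02,-5.62,0,0,0.03],[1,-0.02,-0.02,-5.62,0,0,0.03]], squeeze=35)

```text
t: 24.38
tool_pos: [0.4646, -0.3002, 0.1091]
orientation: [0.953, 2.993, -0.0]
force: [-0.5, 0.3, 2.1]
opening: 0.0579
```

Request:
drive_tool(increments=[[1,0,0,0.2,0,0,0],[1,0,0,0.6,0,0,0],[1,0,0,1.2,0,0,0],[1,0,0,2,0,0,0],[1,0,0,3,0,0,0],[1,0,0,4,0,0,0],[1,0,0,5,0,0,0],[1,0,0,6,0,0,0],[1,0,0,7,0,0,0],[1,0,0,7.4,0,0,0],[1,0,0,7.4,0,0,0],[1,0,0,7.4,0,0,0],[1,0,0,7.4,0,0,0]])

```text
t: 25.47
tool_pos: [0.4639, -0.2998, 0.2918]
orientation: [-0.953, -2.991, -0.002]
force: [-0.5, -0.0, -3.4]
opening: 0.058
```

```bash
python3 -c "
from h import *
weigh(12);snap('w8')
from plant import robot
c=robot.read_camera('scene')['image'];s=robot.read_camera('side')['image']
cv2.imwrite('pics/l3.png',np.hstack([c[60:310,100:440],s[50:300,230:460]])[:,:,::-1])"
```

```text
26.0667 [ 0.4645 -0.3002  0.2939] 0.05754257923209422 [-0.2  -0.35 -2.84] [0.63 0.45 0.46]
26.0667 [ 0.4645 -0.3002  0.2939] [ 9.5360e-01  2.9933e+00 -1.0000e-04] [-0.17  0.54 -2.33] 0.0033
```

View pics/l3.png

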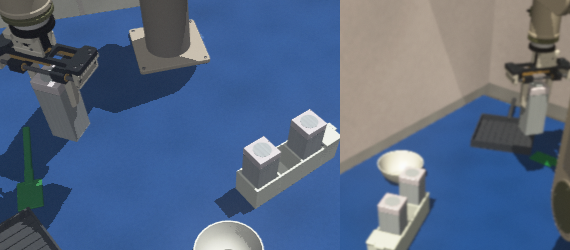

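It reads −2.84 N, so this is the middle-weight tin, and all three weights match the stated classes. Carrying it above the middle cell.

Request:
drive_tool(increments=[[1,0.1,0.4,0,0,0,-0.03],[1,0.4,1.2,0,0,0,-0.09],[1,0.7,2.2,0,0,0,-0.16],[1,1,3.4,0,0,0,-0.24],[1,1.3,4.7,0,0,0,-0.32],[1,1.6,6,0,0,0,-0.4],[1,1.9,7.3,0,0,0,-0.47],[1,2.2,8.6,0,0,0,-0.53],[1,2.6,9.9,0,0,0,-0.57],[1,3,11.2,0,0,0,-0.59],[1,3.3,12.5,0,0,0,-0.59],[1,3.7,13.8,0,0,0,-0.59],[1,4,15,0,0,0,-0.59],[1,4.3,16.2,0,0,0,-0.59],[1,4.6,17.2,0,0,0,-0.59],[1,4.8,17.9,0,0,0,-0.59],[1,4.84,18.17,0,0,0,-0.59],[1,4.84,18.17,0,0,0,-0.59],[1,4.84,18.17,0,0,0,-0.59],[1,4.84,18.17,0,0,0,-0.59]])

```text
t: 27.88
tool_pos: [0.5854, 0.1528, 0.2939]
orientation: [1.784, 2.586, -0.001]
force: [0.8, -0.2, -3.6]
opening: 0.0578
```

```bash
python3 -c "
from h import *
weigh(4);snap('w9')
from plant import robot
c=robot.read_camera('scene')['image'];s=robot.read_camera('side')['image']
cv2.imwrite('pics/p5.png',np.hstack([cv2.resize(c[90:270,290:470],(400,400)),cv2.resize(s[120:320,220:420],(400,400))])[:,:,::-1])"
```

```text
28.0833 [0.5855 0.153  0.2941] 0.05784750543625666 [-0.08  0.08 -3.16] [0.36 0.26 0.36]
28.0833 [0.5855 0.153  0.2941] [1.7843e+00 2.5854e+00 2.0000e-04] [-0.18  0.26 -3.65] 0.0053
```

View pics/p5.png

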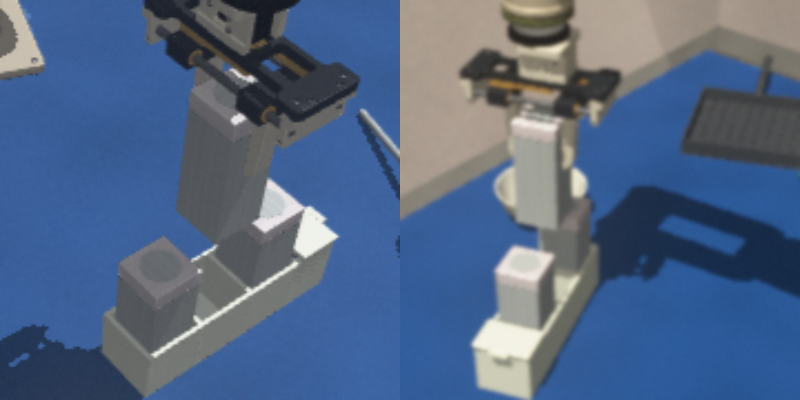

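View pics/w9.png

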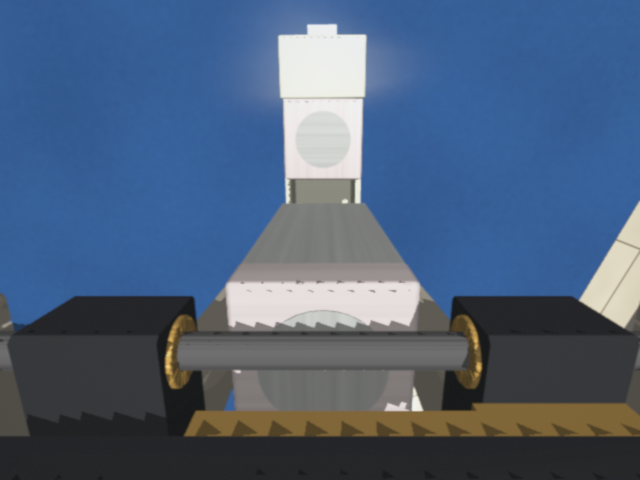

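```bash
python3 - <<'E'
from h import *
import pickle
st,c=pickle.load(open("pics/w9.pkl","rb")); T=wT(st,c)
rep("lid tin",cast(c,[(283.5,98.5),(362,98.5),(361,179),(284.5,179)],.155,T))
E
```

```text
lid tin c [0.5598 0.2201 0.155 ] sides [0.0578 0.0588 0.0595 0.0588] yaw01 20.8 yaw12 -69.2
```

Request:
drive_tool(increments=[[1,0,0.03,-0.3,0,0,0],[1,0,0.03,-1,0,0,0],[1,0,0.03,-1.8,0,0,0],[1,0,0.03,-2.6,0,0,0],[1,0,0.03,-3.4,0,0,0],[1,0,0.03,-4.2,0,0,0],[1,0,0.03,-5,0,0,0],[1,0,0.03,-5.8,0,0,0],[1,0,0.03,-6.5,0,0,0],[1,0,0.03,-6.9,0,0,0],[1,0,0.03,-7.05,0,0,0],[1,0,0.03,-7.15,0,0,0],[1,0,0.03,-7.2,0,0,0],[1,0,0.03,-7.2,0,0,0],[1,0,0.03,-7.2,0,0,0]])

```text
t: 29.48
tool_pos: [0.5863, 0.1549, 0.1152]
orientation: [1.782, 2.586, 0.002]
force: [0.8, 0.3, -2.7]
opening: 0.058
```

```bash
python3 -c "
from h import *
weigh(5)"
```

```text
29.7333 [0.5858 0.1548 0.1144] 0.057979882124570246 [-0.21  0.12 -3.1 ] [0.36 0.27 0.53]
```

Request:
drive_tool(increments=[[1,0,-0.03,-0.03,0,0,0],[1,0,-0.03,-0.05,0,0,0],[1,0,-0.03,-0.07,0,0,0],[1,0,-0.03,-0.07,0,0,0],[1,0,-0.03,-0.07,0,0,0]])

```text
t: 30.15
tool_pos: [0.586, 0.1545, 0.114]
orientation: [1.782, 2.586, 0.002]
force: [-4.1, 1.1, 8.8]
opening: 0.0578
```

```bash
python3 -c "
from h import *
weigh(5)"
```

```text
30.4 [0.586  0.1545 0.114 ] 0.05799257417968779 [-3.51  1.13  8.33] [0.37 0.29 0.22]
```

On the floor. Release, rise, and back off to view.

Request:
drive_tool(increments=[[0.3,0,0,0,0,0,0],[0,0,0,0,0,0,0],[0,0,0,0,0,0,0],[0,0,0,0,0,0,0],[0,0,0,0,0,0,0],[0,0,0,1,0,0,0],[0,0,0,2,0,0,0],[0,0,0,3.5,0,0,0],[0,0,0,5,0,0,0],[0,0,0,6.5,0,0,0],[0,0.5,-1.5,8,0,0,0],[0,1,-3,8,0,0,0],[0,1.5,-4.5,8,0,0,0],[0,1.5,-5.5,8,0,0,0],[0,1.5,-5.5,8,0,0,0],[0,1.5,-5.5,8,0,0,0]])

```text
t: 31.73
tool_pos: [0.6231, 0.0147, 0.3118]
orientation: [-1.787, -2.583, 0.0]
force: [0.8, 0.6, -0.1]
opening: 0.093
```

```bash
python3 -c "
from h import *
snap('w10')
from plant import robot
c=robot.read_camera('scene')['image'];s=robot.read_camera('side')['image']
cv2.imwrite('pics/f1.png',c[:,:,::-1]);cv2.imwrite('pics/f2.png',cv2.resize(s[140:360,180:420],(720,600))[:,:,::-1])"
```

```text
31.7333 [0.6231 0.0147 0.3118] [-1.7867e+00 -2.5834e+00  4.0000e-04] [ 0.83  0.65 -0.12] 0.0475
```

View pics/f1.png

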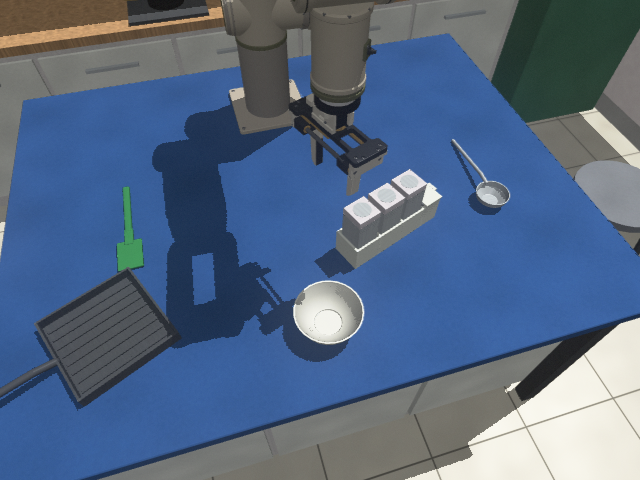

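View pics/w10.png

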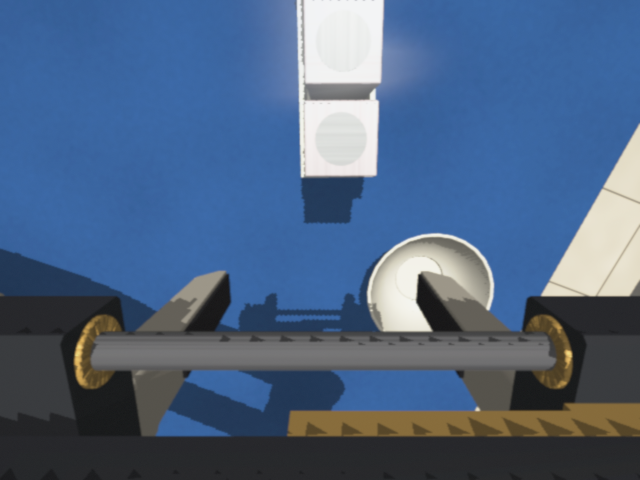

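View pics/f2.png

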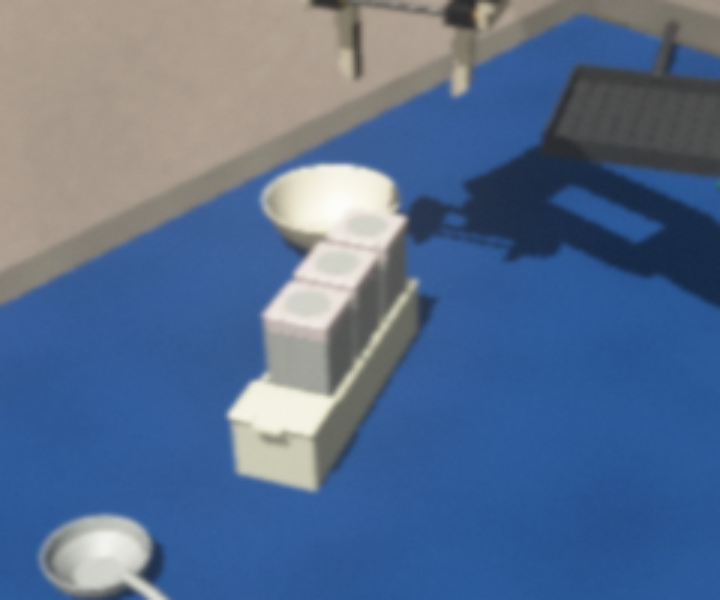

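All three tins stand upright at equal height in their cells, and the spatula, bowl and ladle are at their original pixels. One last numeric check, then I'll hand in.

```bash
python3 - <<'E'
from h import *
import pickle
from plant import robot
st,c=pickle.load(open("pics/w10.pkl","rb")); T=wT(st,c)
rep("far tin",cast(c,[(305,100),(378,100),(377,177),(302,177)],.155,T))
sc=robot.read_camera("scene")
print(cast(sc,[(361,209),(386,195),(408,182)],.155).round(3), "cells (.611,.088)(.5855,.154)(.560,.220)")
a=cv2.imread("pics/scene0.png").astype(int); b=sc["image"][:,:,::-1].astype(int)
for n,(x,y,w,h) in dict(spatula=(110,180,40,95),bowl=(290,315,78,35),ladle=(448,135,68,78)).items(): print(n,np.abs(a-b)[y:y+h,x:x+w].mean().round(2))
print(robot.close_job())
E
```

```text
far tin c [0.6105 0.0873 0.155 ] sides [0.0572 0.0597 0.0619 0.0598] yaw01 20.7 yaw12 -70.2
[[0.61  0.087 0.155]
 [0.586 0.155 0.155]
 [0.563 0.218 0.155]] cells (.611,.088)(.5855,.154)(.560,.220)
spatula 1.36
bowl 0.9
ladle 1.09
the job is handed in; nothing more can be done
None
```

All three tins are in the caddy in weight order, and I handed the job in at about 32 s; it reports no verdict. I lifted each tin once to weigh it by the wrist force:

| Tin at the start | Weight | Cell |
|---|---|---|
| Front (0.637, −0.214) | about 1.3 N | by the lid |
| Right (0.468, −0.126) | about 4.5 N | far end |
| Left (0.465, −0.300) | about 2.8 N | middle |

**Last checks:**
- **Tin positions:** the lid and far tins measured within 1 mm of their cell centres in the wrist camera. The scene camera put all three within about 4 mm; its reading of the lid tin was 3–4 mm off the wrist camera's.
- **Seating:** all three look upright and level, and each was lowered until the wrist force showed it resting on the cell floor.
- **Bystanders:** the spatula, bowl and ladle look unchanged from the first picture.

The first tin was pressed onto its floor with about 16 N and 11 N sideways. I backed that off before releasing it.

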